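# Set the plate clamp and hold its spring jaw open

## Robot

A 6-joint arm with a two-finger parallel gripper is mounted at the origin on a cart in front of the work surface, level with it; the furniture and walls round the work are solid. World frame = base frame: x ahead of the robot, y to its left, z up, the work surface at z = 0. Lengths are in m, angles in rad, forces in N, time in s.
With the tool pointing down it reaches from about 0.35 to 0.725 m from the base axis. Payload 6 kg.
Tool frame: the origin (TCP) lies at the very end of the fingers, on their centre line; the grasp point (between the pads) lies 19 mm behind it (manip.tcp_to_grasp is the z of the grasp point in the tool frame, in m); z points along the fingers, y is the line along which they close (so a half turn about z gives the same grasp; the last joint's range is limited). The gripper opens to 85 mm and grips with 20 to 120 N. Pads are 22 mm wide; open, the fingers measure 114 mm over their backs; the gripper's body (76 mm by 85 mm) begins 54 mm behind the grasp point. The pads swing forward as they close: fully open they stand 13 mm farther back than shut.
Start: joints at [-0.975, 0.04, 0.085, 0, -1.615, -0.334], TCP at [0.155, -0.58, 0.231] pointing down, gripper open.
Joint ranges: [-2.56, 2.56], [-1.29, 2.01], [-1.08, 1.49], [-3.29, 1.98], [-2.81, -0.18], [-2.99, 2.99]. Speed limits (rad/s): [2.57, 2.57, 3.01, 3.14, 3.14, 3.14].

## Interface

Orientations are given as a rotation vector (axis times angle).
In Python, from workcell import manip gives the robot as it stands.
- The arm moves only by the tool drive_tool, never from a script. Its argument "moves" is a list of rows, each an object with "dp": the shift along the tool's x, y, z in cm, a list of three; "turn": the turn, a rotation vector about the tool's x, y, z in degrees, a list of three; "jaw": the closure, from -1 (fully open) to 1 (shut). In form: [{"dp": [tx, ty, tz], "turn": [wx, wy, wz], "jaw": jaw}, ...]. A call has 1 to 12 rows; each row is the pose to reach, as a shift and turn from the pose commanded when the call began, along the tool's axes at that moment; what a row does not reach only later rows make up. A row lasts 1/12 s, in which the tool goes at most 41.7 mm and 7.16 degrees, less where a joint would pass 70% of its speed; a pose out of reach is approached as far as the arm can. A call with a gripper value outside its range is refused whole. The fingers move at their own pace and stop on an object; the grip force is fixed at half the most. Time passes only in rows, so rows that repeat a pose let the fingers close. It gives the time, the measured TCP pose, the force, the opening and the grip force at its end, in the units of the state.
- manip.get_state(): the state, without advancing time (a new reading comes with each control period).
- manip.grab_frame(name): name is "scene" or "top" or "wrist"; returns (picture, depth): 400x640x3 uint8, red, green, blue; 400x640 float32, m along the optical axis (not along the pixel's ray), 0 where there is no reading.
- manip.camera_params(name): a dict with "K" (3x3 intrinsics, pixels), "camera_from_world" (4x4, takes a point from world to camera coordinates); the wrist camera has in their place "mount" (4x4, takes a point from camera to tool coordinates, whose origin is the TCP and whose axes are the flange's). Camera axes: x right, y down, z forward; pixel columns grow to the right and rows downward; lengths in m; the calibration is good to about 2 mm. A picture is of the moment at which its call begins: read the wrist's pose just before it. camera_params takes no time and is no camera call.
- manip.close_job(): hands the job in; it is judged then, once.
The state is a dict: "clock": time; "joints": joint angles; "joint_vel": joint speeds; "effort": joint torques, N m; "tcp_pos": TCP position; "eef_rot": TCP orientation; "wrist_force": force on the tool from outside, world axes, zero at the start; "moment": the same for the moment, N m; "gripper_width": opening from 0.0 (shut) to 1.0 (fully open); "grip_force": force on a finger pad.
Only numpy, scipy, OpenCV 4.12 (cv2) and the standard library are available. Lean on these libraries where they do the work, as an engineer would, in place of code of your own. Each camera call takes 0.05 s, during which the arm holds its last target. There are 200 camera calls.

## Task

Get the plate clamp ready for a well plate: first turn the black knob until the orange pointer of the backstop lines up with the orange clip on the ruler. Then pull the spring-loaded jaw out by its upright black handle until its green pointer lines up with the green clip, and finish while still holding the jaw steadily there. Do not let the jaw snap back, and leave the things around the clamp where they are.

Things in the scene. Friction and masses are not known exactly. Their poses are not given: they have to be found in the camera images.
- clamp: Plate clamp, fixed: aluminium base 290 x 150 mm, 12 mm high, x = -155 to +135 mm. Origin on the bench under its middle; x runs from the handle end to the knob end (roughly to the left seen from the robot), y toward the robot, z up. A ruler lies along x on the near side (y = 77 mm). Blue jaw and backstop bars, 110 mm long and 36 mm high, stand between handle and knob. Two spring barrels beside the handle (y = +-50 mm) are 30 mm high.
- knob_grip (a point): Black knob at the left end of the clamp: point on its vertical axis (98, 0 mm in the clamp's frame), 67 mm above the bench, where to grip. The grip is a bar 14 mm thick and 42 mm long, 44 to 74 mm above the bench, on a disc of 44 mm diameter; this point's x axis runs along the bar and turns with the knob, z is up.
- knob (a joint): Turn of the knob in rad; grows as it turns clockwise seen from above, range 0 to 3.5, starts between 0 and about 0.5. Each radian moves the backstop and its orange pointer 8 mm toward the jaw, along the clamp's -x. It stays where it is left; about 0.05 N m turns it.
- backstop_pointer (a point): Tip of the orange pointer on the near end of the backstop, beside the ruler, 30 mm above the bench; axes as the clamp's. Adjusted when it has the same x in the clamp's frame as point mark_orange; at the start it lies 6 to 22 mm on the +x side of it.
- mark_orange (a point): Tip of the orange clip on the ruler (10 mm wide, with a white centre line), 30 mm above the bench; axes as the clamp's. Fixed; its place on the ruler differs from case to case.
- jaw_grip: Upright black handle on the spring jaw, a fin 14 mm thick along the clamp's x, 34 mm wide along y, standing from 20 to 82 mm above the bench. Origin at its foot, 20 mm above the bench; axes as the clamp's.
- jaw_handle (a point): Point at the middle of the handle's thickness and width, 63 mm above the bench, at the height to grip; axes as the clamp's. Nothing within 57 mm of it stands higher than 36 mm above the bench.
- jaw (a joint): Pull of the spring jaw in m: 0 shut, grows as the jaw and handle slide along the clamp's -x (roughly to the right), end stop at 0.085. The spring pulls it shut with about 4 N at 0 plus 70 N per m of pull (about 9 N at the mark).
- jaw_pointer (a point): Tip of the green pointer on the near end of the jaw, beside the ruler, 30 mm above the bench; axes as the clamp's; moves with the jaw, to the clamp's -x as the jaw is pulled.
- mark_green (a point): Tip of the green clip on the ruler (10 mm wide, with a white centre line), 30 mm above the bench; axes as the clamp's. Fixed; with the jaw shut it lies 50 to 68 mm on the -x side of the jaw pointer, differing from case to case.
- plate_a_mid (a point): Centre of the white 96-well plate with a dark base, 86 x 127 x 25 mm, loose on the bench to the right of the clamp. Leave it alone.
- bottle_amber_mid (a point): Centre of the amber bottle with red cap, 60 mm diameter, 125 mm high, loose behind the clamp. Leave it alone.
- timer_mid (a point): Centre of the white timer, 60 x 58 x 16 mm, loose in front of the clamp. Leave it alone.
- tape_roll_mid (a point): Centre of the roll of tape, 61 mm diameter, 19 mm high, loose behind the clamp. Leave it alone.

How it is judged:
By the outcome, as a careful person would: the job done as asked, in the order asked, and still so for the second after the job is handed in, while the arm keeps its last pose, push and grip.
It also fails if it takes over 58 s, if anything falls off the work surface, if the arm or the gripper's body presses on something with over 40 N, if the wrist force passes 120 N, or if a joint passes its speed limit or range.

## Working session

There is one attempt and no reset: what is moved stays moved. The work goes in short steps, Python scripts to look and compute and a tool call to move; the robot and the scene stay as the last step left them, time stands still between calls to the robot, and variables do not carry over. Pictures are saved under pics/ and viewed, at most 10 in all, crops included, and the job is handed in when it is done.

Besides the shell and the picture viewer there is one more tool, called after "Request:" by a JSON object that holds its "method" and its "body", one argument or row to a line. drive_tool: Moves the arm, as the interface text tells. Its arguments: {"type":"object","properties":{"moves":{"type":"array","items":{"type":"object","properties":{"dp":{"type":"array","items":{"type":"number"}},"turn":{"type":"array","items":{"type":"number"}},"jaw":{"type":"number"}}}}},"required":["moves"]}

```bash
mkdir -p pics; cat > h.py <<'E'
import numpy as np, cv2
from scipy.spatial.transform import Rotation as R
from workcell import manip
def cam(name):
    s=manip.get_state(); p=manip.camera_params(name); im,d=manip.grab_frame(name)
    K=np.array(p["K"])
    if name=="wrist":
        T=np.eye(4);T[:3,:3]=R.from_rotvec(s["eef_rot"]).as_matrix();T[:3,3]=s["tcp_pos"]; W=T@np.array(p["mount"])
    else: W=np.linalg.inv(np.array(p["camera_from_world"]))
    return im,d,K,W
def ray(K,W,u,v,z):
    r=W[:3,:3]@np.linalg.inv(K)@np.array([u,v,1.]); o=W[:3,3]
    return o+r*(z-o[2])/r[2]
def save(im,n,crop=None,scale=1):
    if crop: im=im[crop[1]:crop[3],crop[0]:crop[2]]
    cv2.imwrite("pics/"+n,cv2.cvtColor(cv2.resize(im,None,fx=scale,fy=scale,interpolation=cv2.INTER_CUBIC),cv2.COLOR_RGB2BGR))
def blobs(im,lo,hi,amin=8):
    h=cv2.cvtColor(im,cv2.COLOR_RGB2HSV); m=cv2.inRange(h,lo,hi)
    n,l,s,c=cv2.connectedComponentsWithStats(m)
    return [(s[i].tolist(),c[i].round(1).tolist()) for i in range(1,n) if s[i][4]>=amin],l
E
python3 - <<'E'
from h import *
print(manip.get_state(), manip.tcp_to_grasp)
for n in ["top","scene"]:
    im,d,K,W=cam(n); save(im,n+".png"); np.savez(n+".npz",im=im,d=d,K=K,W=W); print(n,K[0,0],W.round(3).tolist())
    for nm,lo,hi in [("or",(5,150,120),(20,255,255)),("gr",(45,100,60),(85,255,255)),("bl",(98,120,60),(125,255,255))]: print(nm,blobs(im,lo,hi)[0])
E
```

```text
{'clock': 0.0, 'joints': array([-9.75321129e-01,  4.08216055e-02,  8.38106537e-02, -4.70989930e-04,
       -1.61551149e+00, -3.33669313e-01]), 'joint_vel': array([-0.00159786,  0.00092126, -0.00033899, -0.00021474, -0.00013788,
        0.00052429]), 'effort': array([ 3.84459318e-04, -3.68210506e+01,  3.47421205e+01,  6.93258405e+00,
       -5.33960672e-03,  2.92136644e-05]), 'tcp_pos': array([ 0.15527244, -0.57921693,  0.2302718 ]), 'eef_rot': array([ 4.10056201e-01, -3.11435945e+00, -2.75484857e-03]), 'wrist_force': array([ 0.30794885,  0.162753  , -0.88744072]), 'moment': array([-0.04294037,  0.01156028,  0.02961343]), 'grip_force': 0.0, 'gripper_width': 0.9971739670898554} -0.0187
top 371.1769390727187 [[-0.025, -0.98, 0.196, 0.393], [-0.999, 0.02, -0.026, -0.071], [0.021, -0.197, -0.98, 0.896], [0.0, 0.0, 0.0, 1.0]]
or [([159, 75, 9, 18, 30], [163.3, 83.5]), ([163, 80, 62, 50, 868], [194.3, 102.6]), ([211, 90, 11, 12, 88], [215.4, 96.1]), ([189, 108, 7, 3, 11], [191.9, 108.8]), ([265, 264, 3, 6, 11], [265.5, 266.1]), ([270, 274, 3, 5, 9], [271.4, 275.7])]
gr [([309, 71, 47, 22, 5
[... 1755 characters left out ...]
 37, 7, 3, 9], [167.1, 38.4]), ([154, 39, 10, 4, 14], [158.5, 40.6]), ([126, 131, 16, 12, 160], [133.9, 136.6]), ([232, 131, 25, 17, 78], [244.4, 138.9]), ([202, 140, 28, 9, 103], [215.9, 143.9]), ([108, 148, 17, 12, 176], [115.8, 153.5]), ([204, 148, 55, 23, 205], [232.2, 162.5]), ([217, 159, 12, 5, 21], [222.6, 160.7]), ([115, 172, 18, 14, 207], [123.6, 178.1]), ([0, 176, 17, 40, 410], [5.8, 198.5]), ([222, 181, 10, 3, 16], [226.6, 181.7]), ([111, 188, 21, 16, 276], [121.0, 195.5]), ([326, 210, 47, 21, 226], [348.8, 219.8]), ([302, 223, 5, 3, 11], [303.7, 224.3]), ([319, 231, 31, 16, 164], [332.8, 238.8]), ([280, 309, 8, 15, 80], [284.2, 316.4]), ([380, 308, 60, 92, 2053], [411.9, 362.5])]
```

```bash
python3 - <<'E'
from h import *
a=np.load("top.npz"); save(a["im"],"topcrop.png",(180,170,440,340),3)
f=lambda u,v,z: ray(a["K"],a["W"],u,v,z)
for n,u,v,z in [("ob",265.5,266.1,.03),("og",271.4,275.7,.03),("gb",294.8,269.8,.03),("gg",320.4,282.2,.03),("bl1",269.2,240.6,.036),("bl2",298.1,243.6,.036)]: print(n,f(u,v,z).round(4))
E
```

```text
ob [0.4259 0.0326 0.03  ]
og [0.4038 0.019  0.03  ]
gb [ 0.4159 -0.0346  0.03  ]
gg [ 0.3865 -0.0927  0.03  ]
bl1 [0.4837 0.0235 0.036 ]
bl2 [ 0.4752 -0.0432  0.036 ]
```

View pics/topcrop.png

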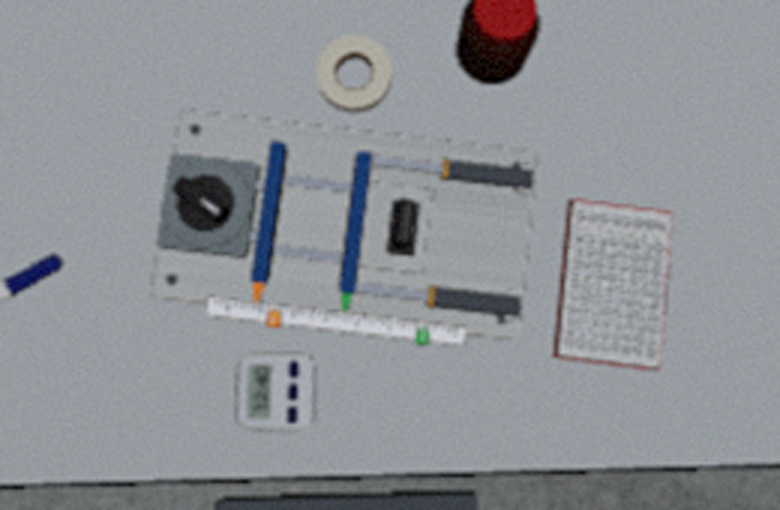

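View pics/scene.png

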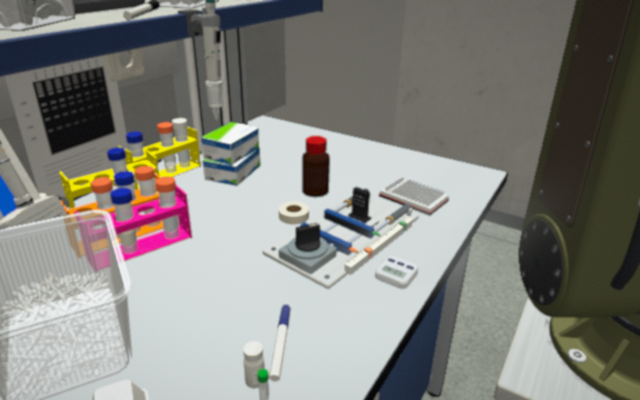

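```bash
cat >> h.py <<'E'
X=np.array([.153,.988,0]);Y=np.array([-.988,.153,0])
def plan(pos,yaw=None):
    "TCP target in world, yaw (deg) of tool y axis in world, tool down -> dp cm, turn deg"
    s=manip.get_state(); M=R.from_rotvec(s["eef_rot"]).as_matrix()
    print("dp",((M.T@(np.array(pos)-s["tcp_pos"]))*100).round(2).tolist())
    if yaw is not None:
        c,sn=np.cos(np.radians(yaw)),np.sin(np.radians(yaw)); y=np.array([c,sn,0]);z=np.array([0,0,-1.])
        T=np.c_[np.cross(y,z),y,z]; print("turn",np.degrees(R.from_matrix(M.T@T).as_rotvec()).round(2).tolist())
def yawnow():
    M=R.from_rotvec(manip.get_state()["eef_rot"]).as_matrix(); return np.degrees(np.arctan2(M[1,1],M[0,1]))
E
python3 - <<'E'
from h import *
p=manip.camera_params("wrist");print(np.array(p["mount"]).round(3).tolist(),p["K"][0])
a=np.load("top.npz")
f=lambda u,v,z: ray(a["K"],a["W"],u,v,z)
print("knob",f(247.7,236.7,.07),"handle",f(314.3,241.5,.082))
print(yawnow())
for y in [yawnow(),-15,80]: print(y);plan([.42,-.01,.25],y)
E
```

```text
[[0.001, -0.951, -0.31, 0.079], [1.0, 0.002, -0.001, 0.0], [0.002, -0.31, 0.951, -0.143], [0.0, 0.0, 0.0, 1.0]] [305.6087365   0.        316.8554952]
knob [0.48988217 0.06748601 0.07      ] handle [ 0.47467424 -0.08021302  0.082     ]
104.99921649816692
104.99921649816692
dp [-40.3, 48.14, -1.89]
turn [0.09, -0.01, 0.0]
-15
dp [-40.3, 48.14, -1.89]
turn [0.05, -0.1, 120.0]
80
dp [-40.3, 48.14, -1.89]
turn [0.09, -0.03, 25.0]
```

Request:
{"method": "drive_tool", "body": {
  "moves": [
    {"dp": [-3, 3.4, -0.2], "turn": [0, 0, 2], "jaw": -1},
    {"dp": [-5.6, 6.4, -0.4], "turn": [0, 0, 4], "jaw": -1},
    {"dp": [-8.2, 9.4, -0.6], "turn": [0, 0, 5], "jaw": -1},
    {"dp": [-10.8, 12.4, -0.7], "turn": [0, 0, 6], "jaw": -1},
    {"dp": [-13.4, 15.4, -0.8], "turn": [0, 0, 8], "jaw": -1},
    {"dp": [-16, 18.4, -0.9], "turn": [0, 0, 9], "jaw": -1},
    {"dp": [-18.6, 21.4, -1], "turn": [0, 0, 10], "jaw": -1},
    {"dp": [-21.2, 24.4, -1.1], "turn": [0, 0, 12], "jaw": -1},
    {"dp": [-23.8, 27.4, -1.2], "turn": [0, 0, 14], "jaw": -1},
    {"dp": [-26.4, 30.4, -1.3], "turn": [0, 0, 16], "jaw": -1},
    {"dp": [-29, 33.4, -1.4], "turn": [0, 0, 18], "jaw": -1},
    {"dp": [-31.6, 36.4, -1.5], "turn": [0, 0, 20], "jaw": -1}
  ]
}}

```text
clock: 1.1
tcp_pos: [0.3665, -0.1442, 0.2464]
eef_rot: [0.139, 3.138, 0.001]
wrist_force: [1.7, -0.6, 0.7]
gripper_width: 1.001
grip_force: 0.0
```

```bash
python3 - <<'E'
from h import *
s=manip.get_state();print(s["clock"],s["joints"],s["tcp_pos"],yawnow())
plan([.44,0,.25],85)
E
```

```text
1.1 [ 1.47316005e-01 -5.30131377e-01 -3.58240927e-01 -3.30000265e-04
 -1.74181863e+00 -1.80684727e+00] [ 0.36650701 -0.1441513   0.24636059] 84.9190997137828
dp [-6.04, 15.01, -0.35]
turn [0.03, 0.04, -0.08]
```

Request:
{"method": "drive_tool", "body": {
  "moves": [
    {"dp": [-1.5, 3.6, -0.1], "turn": [0, 0, 0], "jaw": -1},
    {"dp": [-3, 7.2, -0.2], "turn": [0, 0, 0], "jaw": -1},
    {"dp": [-4.5, 10.8, -0.3], "turn": [0, 0, 0], "jaw": -1},
    {"dp": [-6, 15, -0.3], "turn": [0, 0, 0], "jaw": -1},
    {"dp": [-6, 15, -0.3], "turn": [0, 0, 0], "jaw": -1},
    {"dp": [-6, 15, -0.3], "turn": [0, 0, 0], "jaw": -1}
  ]
}}

```text
clock: 1.6
tcp_pos: [0.4393, -0.0001, 0.2482]
eef_rot: [-0.131, -3.136, 0.001]
wrist_force: [-0.8, 0.1, 0.3]
gripper_width: 0.999
grip_force: 0.0
```

```bash
python3 - <<'E'
from h import *
im,d,K,W=cam("wrist"); save(im,"w1.png"); np.savez("w1.npz",im=im,d=d,K=K,W=W)
print(manip.get_state()["tcp_pos"])
for nm,lo,hi in [("or",(5,150,120),(20,255,255)),("gr",(45,100,60),(85,255,255)),("bl",(98,120,60),(125,255,255))]:
    for s,c in blobs(im,lo,hi,30)[0]: print(nm,s,c,ray(K,W,*c,.03).round(4))
E
```

```text
[ 0.43908336 -0.00135517  0.24869329]
or [330, 133, 7, 9, 38] [333.0, 136.4] [0.4004 0.0214 0.03  ]
or [342, 149, 6, 12, 50] [344.7, 155.7] [0.424  0.0337 0.03  ]
gr [609, 94, 19, 11, 183] [618.1, 99.0] [0.3855 0.3419 0.03  ]
gr [231, 127, 9, 11, 50] [235.6, 130.8] [ 0.3848 -0.0905  0.03  ]
gr [285, 146, 7, 12, 56] [287.6, 152.6] [ 0.4148 -0.0333  0.03  ]
bl [469, 142, 35, 25, 349] [486.1, 154.1] [0.4358 0.2004 0.03  ]
bl [282, 158, 10, 84, 725] [286.4, 199.1] [ 0.472  -0.0413  0.03  ]
bl [334, 162, 15, 83, 727] [340.7, 202.0] [0.4813 0.0256 0.03  ]
```

View pics/w1.png

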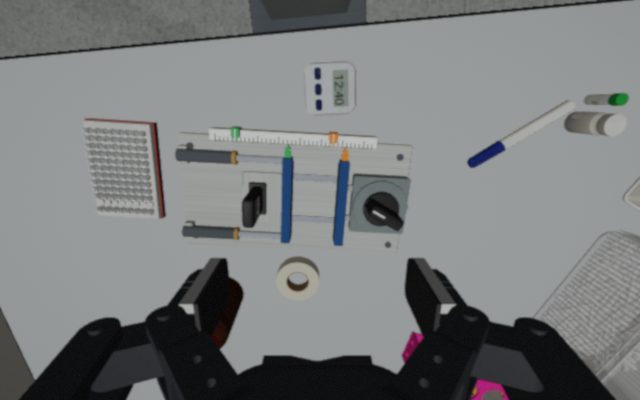

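```bash
python3 - <<'E'
from h import *
def cloud(a):
    K,W,d=a["K"],a["W"],a["d"]; v,u=np.indices(d.shape); P=np.stack([(u-K[0,2])/K[0,0]*d,(v-K[1,2])/K[1,1]*d,d],-1)
    return P@W[:3,:3].T+W[:3,3]
for f in ["w1.npz","top.npz"]:
    a=np.load(f); P=cloud(a)
    for n,c,zl in [("knob",(.487,.07),.064),("handle",(.475,-.08),.072)]:
        m=(np.hypot(P[...,0]-c[0],P[...,1]-c[1])<.035)&(P[...,2]>zl)&(P[...,2]<.1)&(a["d"]>0)
        q=P[m]
        if len(q)<5: print(f,n,len(q)); continue
        (cx,w,an)=cv2.minAreaRect((q[:,:2]*1000).astype(np.float32))
        e=np.linalg.eigh(np.cov(q[:,:2].T))[1][:,1]
        print(f,n,len(q),np.round(cx,1),np.round(w,1),round(an,1),"long axis deg",np.degrees(np.arctan2(e[1],e[0])).round(1),"z",q[:,2].mean().round(4), q.mean(0).round(4))
    for c in [(.472,-.04),(.481,.026)]:
        h=cv2.cvtColor(a["im"],cv2.COLOR_RGB2HSV); b=cv2.inRange(h,(98,120,60),(125,255,255))>0
        q=P[b&(np.hypot(P[...,0]-c[0],P[...,1]-c[1])<.07)&(abs((P[...,1]-c[1])-.15*(c[0]-P[...,0]))<.02)]
        e=np.linalg.eigh(np.cov(q[:,:2].T))[1][:,1]; print("bar",len(q),q.mean(0).round(4),np.degrees(np.arctan2(e[1],e[0])).round(1))
E
```

```text
w1.npz knob 482 [489.8  72.2] [41.2 14.3] 54.4 long axis deg 54.4 z 0.073 [0.4883 0.0716 0.073 ]
w1.npz handle 412 [468.4 -78.5] [14.2 33.5] 82.8 long axis deg 173.3 z 0.0807 [ 0.4674 -0.0773  0.0807]
bar 723 [ 0.4709 -0.0406  0.0359] 172.2
bar 725 [0.4799 0.0252 0.036 ] 172.2
top.npz knob 119 [492.8  72.4] [41.5 13.7] 53.7 long axis deg 55.2 z 0.0743 [0.4923 0.0717 0.0743]
top.npz handle 96 [471.  -78.6] [13.7 32.8] 81.8 long axis deg 171.6 z 0.0818 [ 0.471  -0.0787  0.0818]
bar 203 [ 0.4753 -0.0431  0.0366] 172.1
bar 214 [0.4841 0.0234 0.0358] 172.0
```

Request:
{"method": "drive_tool", "body": {
  "moves": [
    {"dp": [-0.5, 1, 0.5], "turn": [0, 0, -6], "jaw": -1},
    {"dp": [-1, 2, 1.5], "turn": [0, 0, -13], "jaw": -1},
    {"dp": [-1.5, 3, 2.5], "turn": [0, 0, -20], "jaw": -1},
    {"dp": [-2, 4, 3.5], "turn": [0, 0, -27], "jaw": -1},
    {"dp": [-2.5, 5, 4.5], "turn": [0, 0, -34], "jaw": -1},
    {"dp": [-3, 6, 5.5], "turn": [0, 0, -41], "jaw": -1},
    {"dp": [-3.5, 7, 6.5], "turn": [0, 0, -48], "jaw": -1},
    {"dp": [-4, 7.5, 7.5], "turn": [0, 0, -55], "jaw": -1},
    {"dp": [-4.5, 7.8, 8.5], "turn": [0, 0, -62], "jaw": -1},
    {"dp": [-4.5, 7.8, 9], "turn": [0, 0, -69], "jaw": -1},
    {"dp": [-4.5, 7.8, 9.5], "turn": [0, 0, -76], "jaw": -1},
    {"dp": [-4.5, 7.8, 9.9], "turn": [0, 0, -83], "jaw": -1}
  ]
}}

```text
clock: 2.65
tcp_pos: [0.4906, 0.0702, 0.15]
eef_rot: [1.982, -2.437, -0.0]
wrist_force: [0.3, -0.1, -0.7]
gripper_width: 0.999
grip_force: 0.0
```

Request:
{"method": "drive_tool", "body": {
  "moves": [
    {"dp": [0, 0, 0], "turn": [0, 0, -7], "jaw": -1},
    {"dp": [0, 0, 0], "turn": [0, 0, -14], "jaw": -1},
    {"dp": [0, 0, 0], "turn": [0, 0, -21], "jaw": -1},
    {"dp": [0, 0, 0], "turn": [0, 0, -28], "jaw": -1},
    {"dp": [0, 0, 0], "turn": [0, 0, -35], "jaw": -1},
    {"dp": [0, 0, 0], "turn": [0, 0, -42], "jaw": -1},
    {"dp": [0, 0, 0], "turn": [0, 0, -49], "jaw": -1},
    {"dp": [0, 0, 0], "turn": [0, 0, -56], "jaw": -1},
    {"dp": [0, 0, 0], "turn": [0, 0, -63], "jaw": -1},
    {"dp": [0, 0, 0], "turn": [0, 0, -70], "jaw": -1},
    {"dp": [0, 0, 0], "turn": [0, 0, -77], "jaw": -1},
    {"dp": [0, 0, 0], "turn": [0, 0, -84], "jaw": -1}
  ]
}}

```text
clock: 3.65
tcp_pos: [0.4907, 0.0702, 0.1507]
eef_rot: [-3.104, 0.485, -0.001]
wrist_force: [-0.3, -0.3, 0.0]
gripper_width: 0.999
grip_force: 0.0
```

```bash
python3 - <<'E'
from h import *
s=manip.get_state();print(s["clock"],s["joints"],s["tcp_pos"],yawnow())
plan([.491,.0725,.12],324.5)
E
```

```text
3.65 [ 5.49838906e-01 -2.39062709e-01 -3.20731329e-01  3.57803642e-05
 -1.48858240e+00  7.10778490e-01] [0.49067452 0.07024271 0.15065201] -107.77177156268907
dp [-0.04, -0.22, 3.07]
turn [-0.01, -0.03, -72.27]
```

Request:
{"method": "drive_tool", "body": {
  "moves": [
    {"dp": [0, 0, 0], "turn": [0, 0, -7], "jaw": -1},
    {"dp": [0, -0.1, 0], "turn": [0, 0, -14], "jaw": -1},
    {"dp": [0, -0.2, 0], "turn": [0, 0, -21], "jaw": -1},
    {"dp": [0, -0.2, 0], "turn": [0, 0, -28], "jaw": -1},
    {"dp": [0, -0.2, 0.5], "turn": [0, 0, -35], "jaw": -1},
    {"dp": [0, -0.2, 1], "turn": [0, 0, -42], "jaw": -1},
    {"dp": [0, -0.2, 1.5], "turn": [0, 0, -49], "jaw": -1},
    {"dp": [0, -0.2, 2], "turn": [0, 0, -56], "jaw": -1},
    {"dp": [0, -0.2, 2.5], "turn": [0, 0, -63], "jaw": -1},
    {"dp": [0, -0.2, 3], "turn": [0, 0, -69], "jaw": -1},
    {"dp": [0, -0.2, 3], "turn": [0, 0, -72.3], "jaw": -1},
    {"dp": [0, -0.2, 3], "turn": [0, 0, -72.3], "jaw": -1}
  ]
}}

```text
clock: 4.65
tcp_pos: [0.4912, 0.0722, 0.1203]
eef_rot: [2.795, 1.434, -0.0]
wrist_force: [0.7, 0.1, -0.0]
gripper_width: 0.997
grip_force: 0.0
```

```bash
python3 - <<'E'
from h import *
s=manip.get_state();print(s["clock"],s["joints"],s["tcp_pos"],yawnow())
plan([.491,.0725,.05],324.5)
E
```

```text
4.65 [ 5.52933313e-01 -2.27295383e-01 -3.66377701e-01 -1.20090924e-05
 -1.43188912e+00  1.96566572e+00] [0.49116179 0.07221641 0.12026903] -35.695000819200565
dp [0.01, -0.03, 7.03]
turn [-0.0, 0.01, -0.2]
```

Request:
{"method": "drive_tool", "body": {
  "moves": [
    {"dp": [0, 0, 2], "turn": [0, 0, 0], "jaw": -1},
    {"dp": [0, 0, 4], "turn": [0, 0, 0], "jaw": -1},
    {"dp": [0, 0, 6], "turn": [0, 0, 0], "jaw": -1},
    {"dp": [0, 0, 7], "turn": [0, 0, 0], "jaw": -0.5},
    {"dp": [0, 0, 7], "turn": [0, 0, 0], "jaw": 0},
    {"dp": [0, 0, 7], "turn": [0, 0, 0], "jaw": 0.5},
    {"dp": [0, 0, 7], "turn": [0, 0, 0], "jaw": 1},
    {"dp": [0, 0, 7], "turn": [0, 0, 0], "jaw": 1},
    {"dp": [0, 0, 7], "turn": [0, 0, 0], "jaw": 1},
    {"dp": [0, 0, 7], "turn": [0, 0, 0], "jaw": 1},
    {"dp": [0, 0, 7], "turn": [0, 0, 0], "jaw": 1},
    {"dp": [0, 0, 7], "turn": [0, 0, 0], "jaw": 1}
  ]
}}

```text
clock: 5.65
tcp_pos: [0.4915, 0.0745, 0.0519]
eef_rot: [-2.794, -1.434, -0.002]
wrist_force: [-5.6, 2.7, 6.4]
gripper_width: 0.145
grip_force: 59.0
```

Request:
{"method": "drive_tool", "body": {
  "moves": [
    {"dp": [0.1, -0.1, 0], "turn": [0, 0, 3], "jaw": 1},
    {"dp": [0.2, -0.1, 0], "turn": [0, 0, 9], "jaw": 1},
    {"dp": [0.2, -0.1, 0], "turn": [0, 0, 15], "jaw": 1},
    {"dp": [0.2, -0.1, 0], "turn": [0, 0, 21], "jaw": 1},
    {"dp": [0.2, -0.1, 0], "turn": [0, 0, 27], "jaw": 1},
    {"dp": [0.2, -0.1, 0], "turn": [0, 0, 33], "jaw": 1},
    {"dp": [0.2, -0.1, 0], "turn": [0, 0, 39], "jaw": 1},
    {"dp": [0.2, -0.1, 0], "turn": [0, 0, 45], "jaw": 1},
    {"dp": [0.2, -0.1, 0], "turn": [0, 0, 51], "jaw": 1},
    {"dp": [0.2, -0.1, 0], "turn": [0, 0, 57], "jaw": 1},
    {"dp": [0.2, -0.1, 0], "turn": [0, 0, 63], "jaw": 1},
    {"dp": [0.2, -0.1, 0], "turn": [0, 0, 69], "jaw": 1}
  ]
}}

```text
clock: 6.65
tcp_pos: [0.4918, 0.0732, 0.0518]
eef_rot: [3.109, -0.41, 0.001]
wrist_force: [-2.1, -10.9, 5.0]
gripper_width: 0.151
grip_force: 59.1
```

Request:
{"method": "drive_tool", "body": {
  "moves": [
    {"dp": [0, 0, 0], "turn": [0, 0, 6], "jaw": 1},
    {"dp": [0, 0, 0], "turn": [0, 0, 12], "jaw": 1},
    {"dp": [0, 0, 0], "turn": [0, 0, 18], "jaw": 1},
    {"dp": [0, 0, 0], "turn": [0, 0, 24], "jaw": 1},
    {"dp": [0, 0, 0], "turn": [0, 0, 30], "jaw": 1},
    {"dp": [0, 0, 0], "turn": [0, 0, 35], "jaw": 1},
    {"dp": [0, 0, 0], "turn": [0, 0, 35], "jaw": 1},
    {"dp": [0, 0, 0], "turn": [0, 0, 35], "jaw": 1}
  ]
}}

```text
clock: 7.32
tcp_pos: [0.4913, 0.0725, 0.0518]
eef_rot: [2.844, -1.32, 0.002]
wrist_force: [-3.7, -12.7, 7.6]
gripper_width: 0.148
grip_force: 59.3
```

```bash
python3 - <<'E'
from h import *
X=np.array([.1375,.9905,0])
s=manip.get_state();print(s["clock"],s["tcp_pos"],yawnow(),s["wrist_force"])
for n in ["wrist","top"]:
    im,d,K,W=cam(n); save(im,n+"2.png"); np.savez(n+"2.npz",im=im,d=d,K=K,W=W)
    for nm,lo,hi in [("or",(5,150,120),(20,255,255)),("gr",(45,100,60),(85,255,255))]:
        for s,c in blobs(im,lo,hi,6)[0]:
            p=ray(K,W,*c,.03)
            if abs(p[0]-.41)<.06 and abs(p[1])<.15:print(n,nm,s,c,p.round(4),"x",(p@X).round(4))
E
```

```text
7.3167 [0.49132675 0.07250346 0.05183102] -139.79297323929904 [ -3.69451292 -12.74908749   7.58144768]
wrist or [624, 86, 16, 12, 87] [633.6, 89.2] [ 0.4232 -0.0975  0.03  ] x -0.0383
wrist or [456, 244, 37, 37, 381] [474.1, 262.0] [0.4099 0.0206 0.03  ] x 0.0768
wrist gr [533, 185, 19, 20, 214] [543.3, 194.7] [ 0.4126 -0.0329  0.03  ] x 0.0241
top or [271, 265, 3, 6, 14] [271.8, 267.0] [0.4235 0.0181 0.03  ] x 0.0762
top or [270, 274, 3, 5, 9] [271.4, 275.7] [0.4038 0.019  0.03  ] x 0.0744
top gr [294, 268, 3, 5, 13] [294.8, 269.8] [ 0.4159 -0.0346  0.03  ] x 0.0229
top gr [319, 280, 4, 5, 15] [320.2, 282.2] [ 0.3865 -0.0922  0.03  ] x -0.0382
```

View pics/wrist2.png

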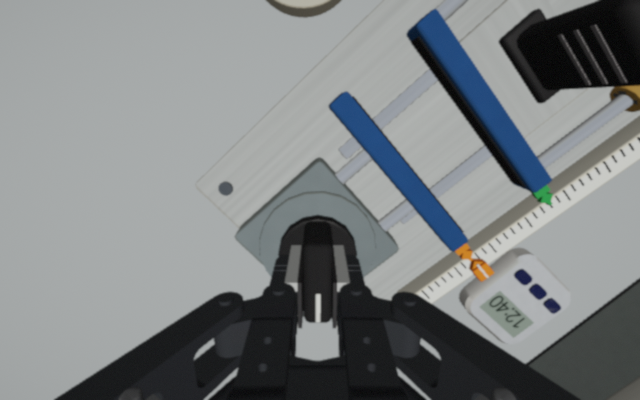

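```bash
python3 - <<'E'
from h import *
a=np.load("wrist2.npz"); save(a["im"],"w2c.png",(445,230,505,290),10)
E
```

```text
(no output)
```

View pics/w2c.png

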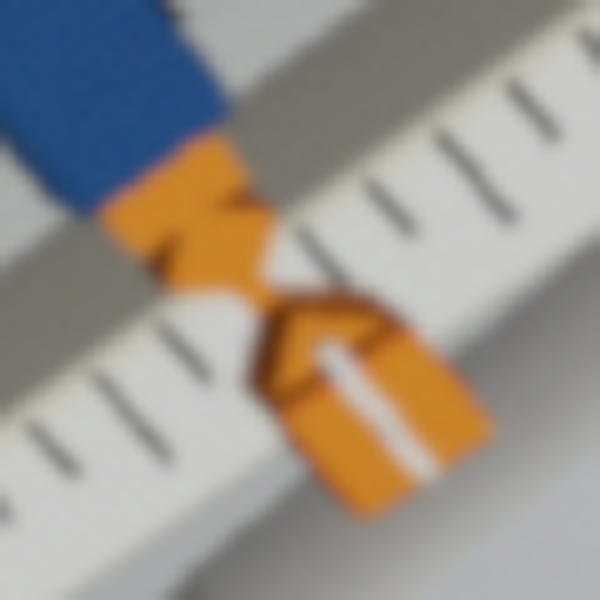

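Request:
{"method": "drive_tool", "body": {
  "moves": [
    {"dp": [0, 0, 0], "turn": [0, 0, 1.7], "jaw": 1},
    {"dp": [0, 0, 0], "turn": [0, 0, 3.5], "jaw": 1},
    {"dp": [0, 0, 0], "turn": [0, 0, 3.5], "jaw": 1},
    {"dp": [0, 0, 0], "turn": [0, 0, 3.5], "jaw": 1}
  ]
}}

```text
clock: 7.75
tcp_pos: [0.4913, 0.0725, 0.0519]
eef_rot: [2.802, -1.406, 0.002]
wrist_force: [-4.5, -12.8, 6.9]
gripper_width: 0.151
grip_force: 59.4
```

```bash
python3 - <<'E'
from h import *
print(yawnow())
im,d,K,W=cam("wrist"); np.savez("wrist3.npz",im=im,d=d,K=K,W=W)
# rectify plane z=.03 around mark: image x = clamp -x, y = clamp +y, 0.1 mm/px, centred on mark
X=np.array([.1375,.9905,0]);Y=np.array([-.9905,.1375,0]); C=ray(K,W,474,261,.03); Ci=np.linalg.inv(W)
w=[C+a*-X+b*Y for a,b in [(-.015,-.015),(.015,-.015),(.015,.015),(-.015,.015)]]
px=[]
for p in w:
    q=K@(Ci[:3,:3]@p+Ci[:3,3]); px.append(q[:2]/q[2])
H=cv2.getPerspectiveTransform(np.float32(px),np.float32([(0,0),(600,0),(600,600),(0,600)]))
save(cv2.warpPerspective(im,H,(600,600),flags=cv2.INTER_CUBIC),"w3.png")
E
```

```text
-143.27903985635504
```

View pics/w3.png

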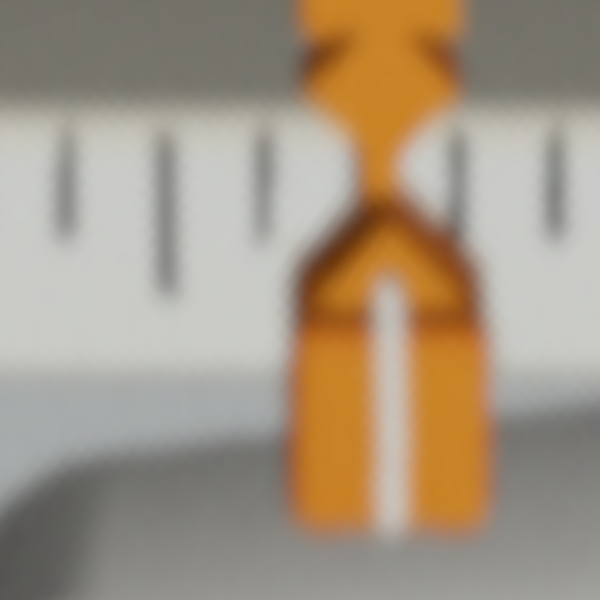

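The rectified view (20 px/mm) has the pointer's axis at column ~383 and the clip's at ~391. That leaves about 0.35 mm to go, so I'll turn 2.5° more, then release and rise.

Request:
{"method": "drive_tool", "body": {
  "moves": [
    {"dp": [0, 0, 0], "turn": [0, 0, 2.5], "jaw": 1},
    {"dp": [0, 0, 0], "turn": [0, 0, 2.5], "jaw": 1},
    {"dp": [0, 0, 0], "turn": [0, 0, 2.5], "jaw": 1},
    {"dp": [0, 0, 0], "turn": [0, 0, 2.5], "jaw": 0},
    {"dp": [0, 0, 0], "turn": [0, 0, 2.5], "jaw": -1},
    {"dp": [0, 0, 0], "turn": [0, 0, 2.5], "jaw": -1},
    {"dp": [0, 0, 0], "turn": [0, 0, 2.5], "jaw": -1},
    {"dp": [0, 0, 0], "turn": [0, 0, 2.5], "jaw": -1},
    {"dp": [0, 0, 0], "turn": [0, 0, 2.5], "jaw": -1},
    {"dp": [0, 0, -2], "turn": [0, 0, 2.5], "jaw": -1},
    {"dp": [0, 0, -5], "turn": [0, 0, 2.5], "jaw": -1},
    {"dp": [0, 0, -8], "turn": [0, 0, 2.5], "jaw": -1}
  ]
}}

```text
clock: 8.8
tcp_pos: [0.4911, 0.0758, 0.1305]
eef_rot: [2.776, -1.466, -0.002]
wrist_force: [0.3, 0.1, 0.6]
gripper_width: 1.0
grip_force: 0.0
```

```bash
python3 - <<'E'
from h import *
s=manip.get_state(); print(s["clock"],yawnow(),s["tcp_pos"],s["joints"])
plan([.4695,-.0785,.13],82)
E
```

```text
8.8 -145.68739818301248 [0.49112471 0.07575301 0.13049473] [ 5.59405234e-01 -2.27444283e-01 -3.47728011e-01 -2.17509857e-04
 -1.45274509e+00  3.94881640e-02]
dp [11.52, 10.48, 0.07]
turn [0.09, -0.14, 132.31]
```

Request:
{"method": "drive_tool", "body": {
  "moves": [
    {"dp": [0.5, 0.5, 0], "turn": [0, 0, 7], "jaw": -1},
    {"dp": [1.5, 1.4, 0], "turn": [0, 0, 14], "jaw": -1},
    {"dp": [2.5, 2.3, 0], "turn": [0, 0, 21], "jaw": -1},
    {"dp": [3.5, 3.2, 0], "turn": [0, 0, 28], "jaw": -1},
    {"dp": [4.5, 4.1, 0], "turn": [0, 0, 35], "jaw": -1},
    {"dp": [5.5, 5, 0], "turn": [0, 0, 42], "jaw": -1},
    {"dp": [6.5, 5.9, 0], "turn": [0, 0, 49], "jaw": -1},
    {"dp": [7.5, 6.8, 0], "turn": [0, 0, 56], "jaw": -1},
    {"dp": [8.5, 7.7, 0], "turn": [0, 0, 63], "jaw": -1},
    {"dp": [9.5, 8.6, 0], "turn": [0, 0, 70], "jaw": -1},
    {"dp": [10.5, 9.5, 0], "turn": [0, 0, 77], "jaw": -1},
    {"dp": [11.5, 10.5, 0], "turn": [0, 0, 84], "jaw": -1}
  ]
}}

```text
clock: 9.8
tcp_pos: [0.4698, -0.0787, 0.1303]
eef_rot: [-1.074, 2.952, 0.0]
wrist_force: [0.1, 0.0, 1.1]
gripper_width: 0.998
grip_force: 0.0
```

Request:
{"method": "drive_tool", "body": {
  "moves": [
    {"dp": [0, 0, 0], "turn": [0, 0, 7], "jaw": -1},
    {"dp": [0, 0, 0], "turn": [0, 0, 14], "jaw": -1},
    {"dp": [0, 0, 0], "turn": [0, 0, 21], "jaw": -1},
    {"dp": [0, 0, 0], "turn": [0, 0, 28], "jaw": -1},
    {"dp": [0, 0, 0], "turn": [0, 0, 35], "jaw": -1},
    {"dp": [0, 0, 0], "turn": [0, 0, 42], "jaw": -1},
    {"dp": [0, 0, 0], "turn": [0, 0, 48], "jaw": -1},
    {"dp": [0, 0, 0], "turn": [0, 0, 48.3], "jaw": -1},
    {"dp": [0, 0, 0], "turn": [0, 0, 48.3], "jaw": -1}
  ]
}}

```text
clock: 10.55
tcp_pos: [0.4699, -0.0781, 0.1303]
eef_rot: [0.215, 3.134, 0.0]
wrist_force: [-0.6, 0.5, 0.1]
gripper_width: 1.003
grip_force: 0.0
```

```bash
cat >> h.py <<'E'
X=np.array([.1375,.9905,0]);Y=np.array([-.9905,.1375,0])
def rect(im,K,W,C,hx,hy,s):
    Ci=np.linalg.inv(W); px=[]
    for a,b in [(-hx,-hy),(hx,-hy),(hx,hy),(-hx,hy)]:
        q=K@(Ci[:3,:3]@(C-a*X+b*Y)+Ci[:3,3]); px.append(q[:2]/q[2])
    w,h=round(2*hx*s*1000),round(2*hy*s*1000)
    H=cv2.getPerspectiveTransform(np.float32(px),np.float32([(0,0),(w,0),(w,h),(0,h)]))
    return cv2.warpPerspective(im,H,(w,h),flags=cv2.INTER_CUBIC)
E
python3 - <<'E'
from h import *
s=manip.get_state(); print(s["clock"],yawnow(),s["tcp_pos"],s["joints"])
im,d,K,W=cam("wrist"); np.savez("w4.npz",im=im,d=d,K=K,W=W)
C=np.array([.411,-.035,.03]); r=rect(im,K,W,C,.08,.04,5)
save(r,"w4.png")
plan([.4695,-.0785,.044],82)
E
```

```text
10.55 82.16610557973654 [ 0.46986727 -0.07813143  0.13029611] [ 2.60352074e-01 -2.89656122e-01 -3.98718226e-01 -1.39365806e-04
 -1.46167833e+00 -1.96786048e+00]
dp [0.03, -0.04, 8.63]
turn [0.01, -0.0, 0.19]
```

View pics/w4.png

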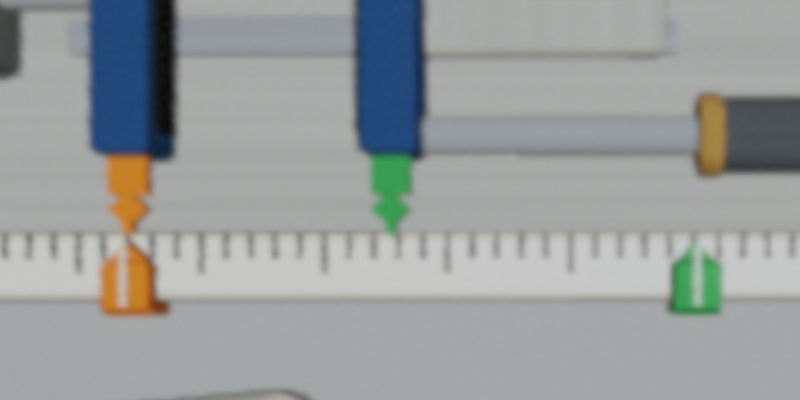

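The orange pointer and clip tips coincide, at columns ~129 and ~128. The green tips are at 392 and 696, which is 60.8 mm at 5 px/mm. Next I'll grip the handle.

Request:
{"method": "drive_tool", "body": {
  "moves": [
    {"dp": [0, 0, 3], "turn": [0, 0, 0], "jaw": -1},
    {"dp": [0, 0, 6], "turn": [0, 0, 0], "jaw": -1},
    {"dp": [0, 0, 8.6], "turn": [0, 0, 0], "jaw": -1},
    {"dp": [0, 0, 8.6], "turn": [0, 0, 0], "jaw": -0.5},
    {"dp": [0, 0, 8.6], "turn": [0, 0, 0], "jaw": 0},
    {"dp": [0, 0, 8.6], "turn": [0, 0, 0], "jaw": 0.5},
    {"dp": [0, 0, 8.6], "turn": [0, 0, 0], "jaw": 1},
    {"dp": [0, 0, 8.6], "turn": [0, 0, 0], "jaw": 1},
    {"dp": [0, 0, 8.6], "turn": [0, 0, 0], "jaw": 1},
    {"dp": [0, 0, 8.6], "turn": [0, 0, 0], "jaw": 1},
    {"dp": [0, 0, 8.6], "turn": [0, 0, 0], "jaw": 1},
    {"dp": [0, 0, 8.6], "turn": [0, 0, 0], "jaw": 1}
  ]
}}

```text
clock: 11.6
tcp_pos: [0.4706, -0.0783, 0.0458]
eef_rot: [0.218, 3.132, -0.0]
wrist_force: [-0.9, -0.1, 5.5]
gripper_width: 0.157
grip_force: 59.5
```

Request:
{"method": "drive_tool", "body": {
  "moves": [
    {"dp": [0, -0.3, 0], "turn": [0, 0, 0], "jaw": 1},
    {"dp": [0, -0.9, 0], "turn": [0, 0, 0], "jaw": 1},
    {"dp": [0, -1.5, 0], "turn": [0, 0, 0], "jaw": 1},
    {"dp": [0, -2.2, 0], "turn": [0, 0, 0], "jaw": 1},
    {"dp": [0, -2.9, 0], "turn": [0, 0, 0], "jaw": 1},
    {"dp": [0, -3.6, 0], "turn": [0, 0, 0], "jaw": 1},
    {"dp": [0, -4.3, 0], "turn": [0, 0, 0], "jaw": 1},
    {"dp": [0, -5, 0], "turn": [0, 0, 0], "jaw": 1},
    {"dp": [0, -5.5, 0], "turn": [0, 0, 0], "jaw": 1},
    {"dp": [0, -5.9, 0], "turn": [0, 0, 0], "jaw": 1},
    {"dp": [0, -6, 0], "turn": [0, 0, 0], "jaw": 1},
    {"dp": [0, -6, 0], "turn": [0, 0, 0], "jaw": 1}
  ]
}}

```text
clock: 12.6
tcp_pos: [0.4625, -0.1365, 0.0458]
eef_rot: [0.218, 3.131, 0.004]
wrist_force: [-2.3, 8.5, 7.5]
gripper_width: 0.152
grip_force: 60.0
```

```bash
python3 - <<'E'
from h import *
s=manip.get_state(); print(s["clock"],yawnow(),s["tcp_pos"], (s["tcp_pos"]-[.4706,-.0783,.0458])@X,(s["tcp_pos"]-[.4706,-.0783,.0458])@Y,s["wrist_force"],s["grip_force"])
im,d,K,W=cam("wrist"); np.savez("w5.npz",im=im,d=d,K=K,W=W); print(W[:3,3])
C=np.array([.395,-.093,.03]); save(rect(im,K,W,C,.02,.015,20),"w5.png")
E
```

```text
12.6 82.03947238445132 [ 0.46252248 -0.1365416   0.04583166] -0.0587989661713939 -7.4361076667040516e-06 [-2.33183191  8.52989572  7.46949237] 59.962525963783264
[ 0.38359471 -0.12568879  0.18839435]
```

View pics/w5.png

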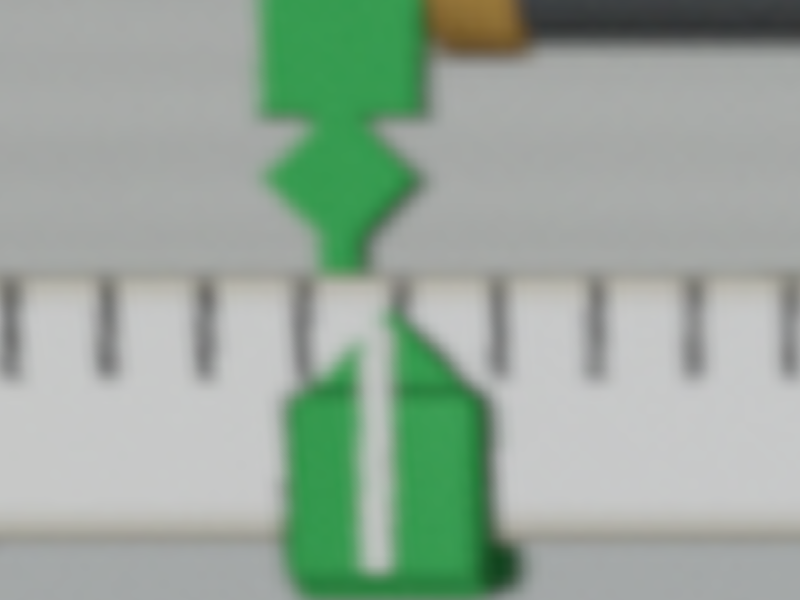

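The green pointer tip is at column ~344 and the clip tip at ~386, so about 2.1 mm remain.

Request:
{"method": "drive_tool", "body": {
  "moves": [
    {"dp": [0, -0.1, 0], "turn": [0, 0, 0], "jaw": 1},
    {"dp": [0, -0.21, 0], "turn": [0, 0, 0], "jaw": 1},
    {"dp": [0, -0.21, 0], "turn": [0, 0, 0], "jaw": 1},
    {"dp": [0, -0.21, 0], "turn": [0, 0, 0], "jaw": 1},
    {"dp": [0, -0.21, 0], "turn": [0, 0, 0], "jaw": 1},
    {"dp": [0, -0.21, 0], "turn": [0, 0, 0], "jaw": 1}
  ]
}}

```text
clock: 13.15
tcp_pos: [0.4623, -0.1384, 0.0458]
eef_rot: [0.217, 3.131, 0.004]
wrist_force: [-2.9, 8.1, 7.7]
gripper_width: 0.158
grip_force: 60.0
```

```bash
python3 - <<'E'
from h import *
s=manip.get_state(); print(s["clock"],yawnow(),s["tcp_pos"], (s["tcp_pos"]-[.4706,-.0783,.0458])@X,s["wrist_force"],s["grip_force"])
im,d,K,W=cam("wrist"); np.savez("w6.npz",im=im,d=d,K=K,W=W)
C=np.array([.395,-.093,.03]); a=rect(im,K,W,C,.02,.015,20)
t,dd,k,w=cam("top"); b=rect(im,K,W,C+.11*X,.02,.015,20)
save(np.vstack([a[:330],b[:270]])  ,"w6.png")
E
```

```text
13.15 82.05809891191582 [ 0.46228569 -0.1383759   0.04584523] -0.06064839794453611 [-2.91172402  8.07122816  7.74244638] 59.985310435295105
```

View pics/w6.png

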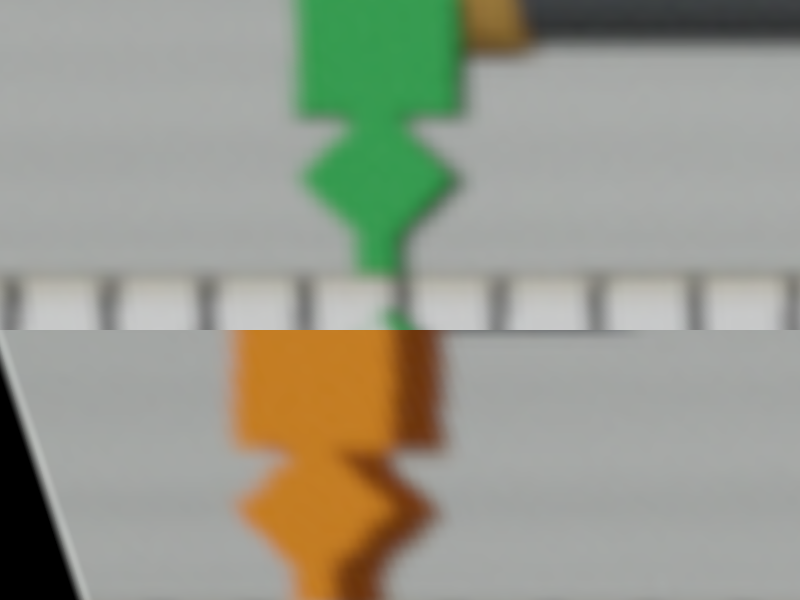

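```bash
python3 - <<'E'
from h import *
a=np.load("w6.npz"); C=np.array([.395,-.093,.03])
def prof(C,lo,hi,im=a["im"]):
    r=rect(im,a["K"],a["W"],C,.02,.015,20); m=cv2.inRange(cv2.cvtColor(r,cv2.COLOR_RGB2HSV),lo,hi)
    for y in range(0,600,20):
        x=np.where(m[y])[0]
        if len(x): print(y,x.min(),x.max(),(x.min()+x.max())/2)
prof(C,(45,90,50),(85,255,255)); print(); prof(C+.11*X,(5,130,90),(20,255,255))
E
```

```text
0 299 458 378.5
20 300 460 380.0
40 301 463 382.0
60 301 460 380.5
80 300 458 379.0
100 299 458 378.5
120 345 410 377.5
140 341 415 378.0
160 320 436 378.0
180 308 450 379.0
200 325 435 380.0
220 347 415 381.0
240 359 400 379.5
260 360 399 379.5
320 392 402 397.0
340 398 420 409.0
360 348 441 394.5
380 324 461 392.5
400 297 481 389.0
420 291 487 389.0
440 290 486 388.0
460 290 485 387.5
480 291 486 388.5
500 292 485 388.5
520 290 486 388.0
540 287 492 389.5
560 287 516 401.5
580 297 511 404.0

0 238 434 336.0
20 238 433 335.5
40 238 433 335.5
60 238 434 336.0
80 237 431 334.0
100 239 434 336.5
120 280 391 335.5
140 278 388 333.0
160 262 409 335.5
180 246 426 336.0
200 262 412 337.0
220 281 387 334.0
240 296 376 336.0
260 299 374 336.5
280 355 360 357.5
320 313 374 343.5
340 293 397 345.0
360 289 419 354.0
380 291 444 367.5
400 205 455 330.0
420 193 459 326.0
440 191 457 324.0
460 193 458 325.5
480 193 458 325.5
500 194 459 326.5
520 194 460 327.0
540 189 468 328.5
560 190 594 392.0
580 205 590 397.5
```

```bash
python3 - <<'E'
from h import *
C0=np.array([.411,-.035,.03])
def prof(f,dx,lo,hi,n):
    a=np.load(f); C=C0+dx*X; r=rect(a["im"],a["K"],a["W"],C,.012,.015,20); m=cv2.inRange(cv2.cvtColor(r,cv2.COLOR_RGB2HSV),lo,hi)
    b=a["W"][:3,3]-C; print(n,"cam dx",(b@X).round(3),"h",b[2].round(3))
    print([(y,round(float(12-(x.min()+x.max())/40+dx*1000),2),round((x.max()-x.min())/20,1)) for y in range(180,440,10) for x in [np.where(m[y])[0]] if len(x)])
g=((45,90,50),(85,255,255)); o=((5,130,90),(20,255,255))
prof("w4.npz",.002,*g,"w4 green ptr"); prof("w4.npz",-.059,*g,"w4 green clip"); prof("w4.npz",.055,*o,"w4 orange")
prof("w5.npz",-.059,*g,"w5"); prof("w6.npz",-.059,*g,"w6"); prof("wrist3.npz",.055,*o,"w3 orange")
E
```

```text
w4 green ptr cam dx -0.037 h 0.243
[(180, 1.93, np.float64(7.4)), (190, 1.95, np.float64(7.4)), (200, 1.95, np.float64(7.3)), (210, 1.93, np.float64(7.4)), (220, 1.88, np.float64(7.4)), (230, 1.88, np.float64(7.4)), (240, 1.88, np.float64(7.4)), (250, 1.9, np.float64(7.3)), (260, 1.85, np.float64(7.0)), (270, 1.95, np.float64(5.3)), (280, 2.07, np.float64(3.6)), (290, 2.03, np.float64(3.6)), (300, 2.0, np.float64(4.0)), (310, 2.03, np.float64(4.8)), (320, 2.0, np.float64(5.7)), (330, 1.97, np.float64(6.2)), (340, 1.93, np.float64(6.2)), (350, 1.9, np.float64(5.5)), (360, 1.88, np.float64(4.4)), (370, 1.85, np.float64(3.4)), (380, 1.82, np.float64(2.6)), (390, 1.78, np.float64(2.0)), (400, 1.85, np.float64(1.6)), (410, 1.82, np.float64(1.6)), (420, 1.75, np.float64(1.0))]
w4 green clip cam dx 0.024 h 0.243
[]
w4 orange cam dx -0.09 h 0.243
[(180, 54.4, np.float64(7.9)), (190, 54.42, np.float64(8.0)), (200, 54.38, np.float64(8.0)), (210, 54.35, np.float64(7.9)), (220, 54.33, np.float64(7.8)), (230, 54.3, np.float64(7.9)), (240, 54.27, np.float64(7.8)), (250, 54.25, np.float64(7.8)), (2
[... 2320 characters left out ...]
55.1, np.float64(8.0)), (220, 55.12, np.float64(8.0)), (230, 55.15, np.float64(8.1)), (240, 55.15, np.float64(8.1)), (250, 55.12, np.float64(8.0)), (260, 55.1, np.float64(7.9)), (270, 55.1, np.float64(7.4)), (280, 55.1, np.float64(7.0)), (290, 55.1, np.float64(7.0)), (300, 55.08, np.float64(7.2)), (310, 55.12, np.float64(7.4)), (320, 55.08, np.float64(7.6)), (330, 55.08, np.float64(7.4)), (340, 55.08, np.float64(6.4)), (350, 55.12, np.float64(5.0)), (360, 55.12, np.float64(3.8)), (370, 55.15, np.float64(2.9)), (380, 55.17, np.float64(2.2)), (390, 55.23, np.float64(1.6)), (400, 55.25, np.float64(1.5)), (410, 55.23, np.float64(1.4)), (420, 55.2, np.float64(1.5)), (430, 55.12, np.float64(1.6))]
```

```bash
python3 - <<'E'
from h import *
C0=np.array([.411,-.035,.03])
def prof(f,dx,lo,hi,n):
    a=np.load(f); C=C0+dx*X+.012*Y; r=rect(a["im"],a["K"],a["W"],C,.012,.015,20); m=cv2.inRange(cv2.cvtColor(r,cv2.COLOR_RGB2HSV),lo,hi)
    print(n,[(y,round(float(12-(x.min()+x.max())/40+dx*1000),2),round(float(x.max()-x.min())/20,1)) for y in range(150,440,10) for x in [np.where(m[y])[0]] if len(x)])
g=((45,60,50),(85,255,255)); o=((5,100,90),(20,255,255))
prof("w4.npz",-.059,*g,"w4 green clip"); prof("w4.npz",.055,*o,"w4 orange clip"); prof("w6.npz",-.059,*g,"w6"); prof("wrist3.npz",.055,*o,"w3 orange clip")
E
```

```text
w4 green clip [(260, -57.92, 0.8), (270, -57.73, 1.4), (280, -59.02, 5.0), (290, -59.1, 6.0), (300, -59.12, 7.2), (310, -59.23, 8.3), (320, -59.23, 9.2), (330, -59.27, 9.4), (340, -59.27, 9.4), (350, -59.27, 9.4), (360, -59.25, 9.5), (370, -59.25, 9.5), (380, -59.23, 9.4), (390, -59.23, 9.4), (400, -59.25, 9.5), (410, -59.25, 9.5), (420, -59.25, 9.5), (430, -59.23, 9.6)]
w4 orange clip [(150, 54.27, 3.0), (160, 54.27, 2.5), (170, 54.3, 2.5), (180, 54.38, 2.2), (190, 54.5, 1.5), (240, 54.02, 1.2), (250, 53.73, 1.9), (260, 53.4, 2.3), (270, 53.08, 2.8), (280, 52.77, 3.4), (290, 54.0, 7.0), (300, 54.23, 8.2), (310, 54.5, 9.2), (320, 54.5, 9.8), (330, 54.52, 10.2), (340, 54.5, 10.4), (350, 54.58, 10.3), (360, 54.55, 10.3), (370, 54.58, 10.2), (380, 54.58, 10.2), (390, 54.55, 10.1), (400, 54.58, 10.2), (410, 54.58, 10.2), (420, 54.52, 10.2), (430, 54.52, 10.3)]
w6 [(150, -58.62, 2.9), (160, -58.6, 2.5), (170, -58.58, 2.4), (180, -58.6, 2.3), (190, -58.7, 1.8), (230, -59.4, 0.4), (240, -59.55, 1.1), (250, -59.88, 1.1), (260, -60.17, 1.6), (270, -59.38, 4.2), (280, -59.3, 5.5), (290, -59.23
[... 156 characters left out ...]
59.02, 10.1), (380, -59.02, 10.1), (390, -59.05, 10.0), (400, -59.08, 10.1), (410, -59.08, 9.9), (420, -59.02, 9.9), (430, -59.02, 10.1)]
w3 orange clip [(150, 55.23, 2.0), (160, 55.25, 1.9), (170, 55.23, 1.8), (180, 55.2, 1.9), (190, 55.08, 2.0), (200, 54.95, 2.4), (210, 54.8, 3.0), (220, 54.75, 3.9), (230, 54.48, 5.3), (240, 54.52, 6.2), (250, 54.6, 6.9), (260, 54.7, 7.7), (270, 54.73, 8.2), (280, 54.77, 8.6), (290, 54.73, 8.8), (300, 54.73, 8.8), (310, 54.7, 8.9), (320, 54.67, 9.1), (330, 54.62, 9.2), (340, 54.6, 9.4), (350, 54.65, 9.5), (360, 54.62, 9.7), (370, 54.67, 9.7), (380, 54.67, 9.8), (390, 54.67, 9.7), (400, 54.67, 9.8), (410, 54.62, 9.8), (420, 54.58, 10.1), (430, 54.55, 10.1)]
```

Request:
{"method": "drive_tool", "body": {
  "moves": [
    {"dp": [0, -0.05, 0], "turn": [0, 0, 0], "jaw": 1},
    {"dp": [0, -0.05, 0], "turn": [0, 0, 0], "jaw": 1},
    {"dp": [0, -0.05, 0], "turn": [0, 0, 0], "jaw": 1},
    {"dp": [0, -0.05, 0], "turn": [0, 0, 0], "jaw": 1},
    {"dp": [0, -0.05, 0], "turn": [0, 0, 0], "jaw": 1},
    {"dp": [0, -0.05, 0], "turn": [0, 0, 0], "jaw": 1}
  ]
}}

```text
clock: 13.75
tcp_pos: [0.4622, -0.1388, 0.0459]
eef_rot: [0.217, 3.131, 0.004]
wrist_force: [-2.0, 9.1, 8.5]
gripper_width: 0.157
grip_force: 60.0
```

```bash
python3 - <<'E'
from h import *
s=manip.get_state(); print(s["clock"],(s["tcp_pos"]-[.4706,-.0783,.0458])@X,abs(s["joint_vel"]).max())
im,d,K,W=cam("wrist")
r=rect(im,K,W,np.array([.411,-.035,.03])-.059*X+.006*Y,.012,.02,20); m=cv2.inRange(cv2.cvtColor(r,cv2.COLOR_RGB2HSV),(45,60,50),(85,255,255))
print([(y,round(float(12-(x.min()+x.max())/40-59),2)) for y in range(200,560,20) for x in [np.where(m[y])[0]] if len(x)])
E
```

```text
13.75 -0.06105321438516697 0.0022056670720338803
[(200, -59.02), (220, -58.98), (240, -58.98), (260, -58.9), (280, -58.9), (300, -58.95), (320, -59.0), (340, -59.02), (360, -59.05), (380, -59.02), (400, -59.0), (460, -59.52), (480, -60.15), (500, -59.2), (520, -59.08), (540, -59.05)]
```

The pointer is at -59.0 and the clip between -59.05 and -59.3 (mm), so it is aligned to about 0.2 mm and the arm is steady. I'll hand in now.

```bash
python3 -c "
from workcell import manip
print(manip.close_job())"
```

```text
the job is handed in; nothing more can be done
None
```

I turned the knob until the orange pointer met its clip, then pulled the jaw to the green clip and handed in still holding it. By the last camera measurements each pointer is within about 0.3 mm of its clip, and the clock was at about 14 s. The hand-in gave no verdict, and I took no final picture of the loose things around the clamp.

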